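# Hold the seed slide flush on the sloped viewer

### The arm

A 7-joint arm with a two-finger parallel gripper is mounted at the origin on the work surface. World frame = base frame: x ahead of the robot, y to its left, z up, the work surface at z = 0. Lengths are in m, angles in rad, forces in N, time in s.
With the tool pointing down it reaches from about 0.425 to 1.025 m from the base axis. Payload 9.4 kg.
Tool frame: the origin (TCP) lies on the mounting face of the last link; the fingertips stand robot.finger_overhang ahead of it and the grasp point (between the pads) lies 155 mm ahead of it (robot.finger_overhang is the distance from the TCP to the fingertips, in m); z points along the fingers, y is the line along which they close (so a half turn about z gives the same grasp; the last joint's range is limited). The gripper opens to 85 mm and grips with 20 to 120 N. Pads are 22 mm wide; open, the fingers measure 114 mm over their backs; the gripper's body (76 mm by 85 mm) begins 54 mm behind the grasp point. The pads swing forward as they close: fully open they stand 13 mm farther back than shut.
Start: joints at [1.246, 0.599, -0.003, 1.599, 0.002, 0.943, -0.08], TCP at [0.178, -0.703, 0.405] pointing down, gripper open.
Joint ranges: [-2.57, 2.57], [-0.35, 1.97], [-1.29, 1.29], [0.11, 2.56], [-1.05, 4.19], [0.11, 1.86], [-2.63, 2.63]. Speed limits (rad/s): [2.22, 2.22, 3.01, 3.01, 3.14, 3.14, 3.14].

### API

Orientations are given as a unit quaternion [w, x, y, z].
In Python, from cell import robot gives the robot as it stands. The module is installed in compiled form; this text tells all that it offers.
- The arm moves only by the tool arm_command, never from a script. Its arguments are lists of equal length, an entry for each row: "delta_pos": the shift along the world's x, y, z as a fraction of full scale, a list of three; "turn": the turn about the world's z as a fraction of full scale; "grip": the closure, from -1 (fully open) to 1 (shut). In form: {"delta_pos": [[tx, ty, tz], ...], "turn": [turn, ...], "grip": [grip, ...]}. A call has exactly 8 rows; each row is the pose to reach, as a shift and turn from the pose commanded when the call began; what a row does not reach only later rows make up. Full scale, the value 1, is 500 mm for a shift and pi/4 rad for a turn. A row lasts 1/10 s, in which the tool goes at most 50 mm and 8.59 degrees, less where a joint would pass 70% of its speed; a pose out of reach is approached as far as the arm can. A call with a number of a shift or a turn outside -1 to 1 is refused whole. A call with a gripper value outside its range is refused whole. The fingers move at their own pace and stop on an object; the grip force is fixed at half the most. Time passes only in rows, so rows that repeat a pose let the fingers close, or fill a call up. It gives the time, the measured TCP pose, the force, the opening and the grip force at its end, in the units of the state.
- robot.get_state(): the state, without advancing time (a new reading comes with each control period).
- robot.grab_frame(name): name is "side" or "top" or "wrist"; returns a dict with "color" (480x640x3 uint8, red, green, blue), "z_map" (480x640 float32, m along the optical axis (not along the pixel's ray), 0 where there is no reading), "camera_matrix" (3x3 intrinsics, pixels), "world_from_camera" (4x4, takes a point from camera to world coordinates). Camera axes: x right, y up, looking along -z (the intrinsics and any distortion apply to the point x, -y, -z); pixel columns grow to the right and rows downward; lengths in m; the calibration is good to about 2 mm. A picture is of the moment at which its call begins.
- robot.finish_job(): hands the job in; it is judged then, once.
The state is a dict: "time_s": time; "joint_pos": joint angles; "qd": joint speeds; "tau": joint torques, N m; "ee_pos": TCP position; "orientation": TCP orientation; "ft_force": force on the tool from outside, world axes, zero at the start; "wrist_torque": the same for the moment, N m; "grip_width": finger opening in m; "finger_force": force on a finger pad.
Only numpy, scipy, OpenCV 4.12 (cv2) and the standard library are available. Lean on these libraries where they do the work, as an engineer would, in place of code of your own. Each camera call takes 0.05 s, during which the arm holds its last target. There are 200 camera calls.

### The job

The black tube pot on the front deck of the seed viewer is in the way: stand it upright in the low red tub and let go of it. Then pick up the seed slide with the yellow grip, tilt it to match the viewer's sloped stage and hold it flush and gently over the middle of the lit window, long side up the slope, so that it pushes in both brass bars evenly by at least a few millimetres. Finish while still gripping and pressing it there; do not shift the stage's slope, and leave everything else alone.

Things in the scene. Friction and masses are not known exactly. Their poses are not given: they have to be found in the camera images.
- window (a point): Centre of the lit pale-blue window (40 x 48 mm, in a black 92 x 62 mm outline) on the face of the viewer's tilting stage, a white plate 124 x 124 x 12 mm hinged along its lower edge. Origin on the face, 62 mm up the slope from the hinge; z points out of the face, x up the slope (away from the robot), y level. The slope differs each time, 20 to 36 degrees; a stiff friction hinge holds it against light pushes.
- viewer: The seed viewer, fixed: grey base 240 x 150 mm, 40 mm high, turned up to 14 degrees. Its front 100 mm, toward the robot, is a flat deck; behind it the stage's hinge lies 56 mm above the table. Origin: centre of the underside; x away from the robot, z up.
- stage_edge (a point): Middle of the stage's upper edge, on the face, 62 mm up the slope from the window centre. Axes as the window. It must stay where it is (the slope must not be shifted).
- bar_low (a joint): Lower of two brass bars (7 x 50 mm, level across the face), 26 mm down the slope from the window centre. It stands 8 mm out of the face and is pushed straight in against a spring. Value: metres pushed in, 0 free to 0.008 level with the face; 0.5 N at first, then 0.5 N more per mm. One bar pushed in more than the other means the slide's tilt is off.
- bar_up (a joint): Upper brass bar, the same, 26 mm up the slope from the window centre.
- slide: Seed slide to use: a white plate 84 x 54 x 5 mm with brown seeds on top and a yellow grip block standing on its middle, 40 mm long (x), 16 mm wide (y), reaching 41 mm above the underside. About 70 g. Origin: centre of the flat underside; x along the 84 mm side, z up out of the grip. It starts flat on the 6 mm cork mat; either end may go up the slope, the underside goes against the bars.
- tube: Filled black square tube pot, 46 x 46 mm at its rim and 44 x 44 mm below, 120 mm high, about 160 g, standing on the viewer's 40 mm high front deck. Origin: centre of its underside; z up.
- tub: Low open red tub on the table, 240 (x) x 180 (y) x 60 mm high, walls 4 mm, floor 4 mm thick. Origin: centre of its underside. It stands on one side of the viewer, the cork mat on the other.
- slide_blue: Bystander: same slide with a blue grip, beside the yellow one on the cork mat, centres about 110 mm apart. Origin as the yellow slide.
- jar: Bystander: amber seed jar, 64 mm across, 90 mm high. Origin: centre of underside.
- spray: Bystander: white bottle with green cap, 68 mm across, 170 mm high. Origin: centre of underside.
- brush: Bystander: small brush lying on the table between the robot and the viewer. Origin: on its underside.
- pot: Bystander: terracotta pot, 90 mm across, 75 mm high. Origin: centre of underside.
- spare_tube: Bystander: another black tube pot like the first, standing on the table away from the viewer. Origin: centre of underside.
There are look-alikes about, which are no part of the job. Leave any purple or turquoise look-alike of the tube alone.

How it is judged:
On the way, in this order (a step that is already met when the one before it is completed fails the run):
1. the tube pot stands upright in the red tub, let go (x of tube in the frame of tub between -0.1 and 0.1 m and y of tube in the frame of tub between -0.07 and 0.07 m and z of tube in the frame of tub between -0.005 and 0.012 m and angle between tube's own z axis and vertical below 0.15 rad and contact force between the fingers and tube below 0.1 N and linear speed of tube below 0.02 m/s), for 0.2 s.
2. the yellow-gripped slide is lifted off the mat in the fingers (height (world z) of slide above 0.04 m and contact force between the fingers and slide above 1 N), for 0.2 s.
At the end, for the whole second after the job is handed in: Tube pot upright in the red tub, untouched. Yellow slide at rest in the fingers, pushing both brass bars in by over 2 mm, within 0.06 rad of parallel to the face, long side within 0.2 rad of up-slope, centre within 12 mm of the window centre both ways (all of step 1 and value of joint each of bar_low, bar_up above 0.002 m and contact force between slide and bar_low above 0.5 N and contact force between slide and bar_up above 0.5 N and angle between the z axis of slide and the z axis of window, either way round below 0.06 rad and angle between the x axis of slide and the x axis of window, either way round below 0.2 rad and x of slide in the frame of window between -0.012 and 0.012 m and y of slide in the frame of window between -0.012 and 0.012 m and z of slide in the frame of window between -0.003 and 0.0075 m and angle between slide's own z axis and vertical below 1 rad and contact force between the fingers and slide above 1 N and linear speed of slide below 0.02 m/s); the arm keeps its last pose, push and grip.
It fails at once if the slide is pressed on the viewer harder than 25 N (contact force between slide and viewer above 25 N).
It fails at once if the stage is pushed more than 8 mm (its slope shifted) (distance of stage_edge from where it was at the start of the episode above 0.008 m).
It fails at once if the tube pot is tipped over (angle between tube's own z axis and vertical above 0.7 rad).
It fails at once if a bystander (blue slide, jar, bottle, brush, pot, spare tube) is moved more than 30 mm (distance of any of slide_blue, jar, spray, brush, pot, spare_tube from where it was at the start of the episode above 0.03 m).
It also fails if it takes over 53 s, if anything falls off the work surface, if the arm or the gripper's body presses on something with over 40 N, if the wrist force passes 120 N, or if a joint passes its speed limit or range.

## Working session

There is one attempt and no reset: what is moved stays moved. The work goes in short steps, Python scripts to look and compute and a tool call to move; the robot and the scene stay as the last step left them, time stands still between calls to the robot, and variables do not carry over. Pictures are saved under pics/ and viewed, at most 10 in all, crops included, and the job is handed in when it is done.

Besides the shell and the picture viewer there is one more tool, called after "Request:" as name(argument=value, ...) on one line, values as JSON. arm_command: Moves the arm, as the interface text tells. Its arguments: {"type":"object","properties":{"delta_pos":{"type":"array"},"turn":{"type":"array"},"grip":{"type":"array"}},"required":["delta_pos","turn","grip"]}

```bash
mkdir -p pics; cat > h.py <<'E'
import numpy as np, cv2
from cell import robot
def grab(n):
    f=robot.grab_frame(n); return f
def pts(f):
    z=f["z_map"];K=f["camera_matrix"];T=f["world_from_camera"]
    v,u=np.mgrid[:480,:640]
    P=np.stack([(u-K[0,2])/K[0,0]*z,-(v-K[1,2])/K[1,1]*z,-z],-1)
    W=P@T[:3,:3].T+T[:3,3]; W[z==0]=np.nan
    return W
def save(f,name): cv2.imwrite("pics/"+name,cv2.cvtColor(f["color"],cv2.COLOR_RGB2BGR))
E
python3 - <<'E'
from h import *
s=robot.get_state(); print({k:np.round(v,3) for k,v in s.items()}, robot.finger_overhang)
for n in("top","side"):
    f=grab(n); save(f,n+"0.png"); np.savez(n+"0.npz",**f); print(n,np.round(f["world_from_camera"],2).tolist(),(f["z_map"]==0).mean())
E
```

```text
{'time_s': np.float64(0.0), 'joint_pos': array([ 1.246,  0.6  , -0.003,  1.6  ,  0.002,  0.943, -0.08 ]), 'qd': array([ 0.001,  0.001, -0.001, -0.001, -0.   ,  0.001, -0.   ]), 'tau': array([ 1.0000e-03, -7.7644e+01,  1.5650e+00, -2.5802e+01,  1.2000e-02,
        9.0000e-03,  0.0000e+00]), 'ee_pos': array([ 0.178, -0.703,  0.404]), 'orientation': array([-0.001,  0.992,  0.124, -0.   ]), 'ft_force': array([ 1.321,  0.094, -0.43 ]), 'wrist_torque': array([ 0.009, -0.043,  0.005]), 'finger_force': np.float64(0.0), 'grip_width': np.float64(0.086)} 0.1734
top [[-0.03, 0.99, -0.17, 0.3], [-1.0, -0.03, -0.0, -0.0], [-0.01, 0.17, 0.99, 1.67], [0.0, 0.0, 0.0, 1.0]] 0.003951822916666667
side [[-0.85, 0.31, -0.42, 0.07], [-0.52, -0.51, 0.68, 0.82], [-0.0, 0.8, 0.6, 0.78], [0.0, 0.0, 0.0, 1.0]] 0.003860677083333333
```

View pics/top0.png

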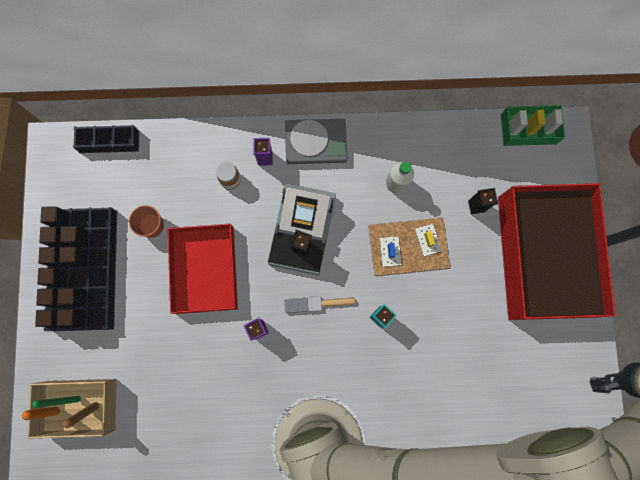

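View pics/side0.png

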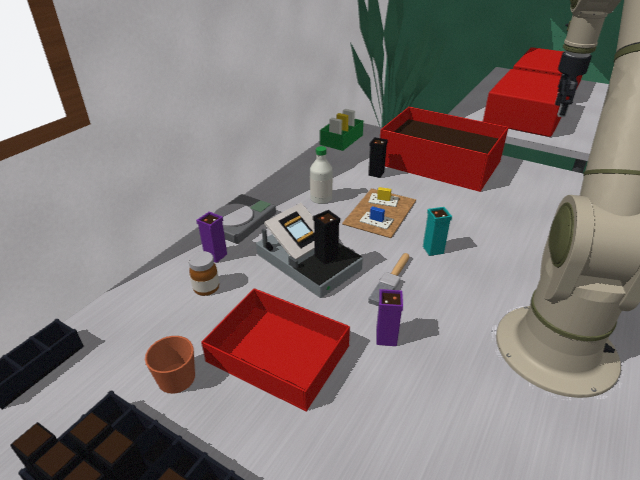

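Top view: the tube is at (302,241) on the viewer's deck. Look-alikes are the black spare at (483,200), purple at (262,150) and (256,328), and turquoise at (383,316). The low empty red tub is at (203,268); the tall soil-filled box at (557,250) is not it. The yellow slide is at (430,239) and the blue one at (391,250). I choose the tube standing on the deck.

```bash
python3 - <<'E'
from h import *
f=dict(np.load("top0.npz")); W=pts(f); c=f["color"].astype(int); hsv=cv2.cvtColor(f["color"],cv2.COLOR_RGB2HSV)
u0,u1,v0,v1=255,455,175,285
cv2.imwrite("pics/crop.png",cv2.resize(cv2.cvtColor(f["color"][v0:v1,u0:u1],cv2.COLOR_RGB2BGR),None,fx=4,fy=4,interpolation=cv2.INTER_CUBIC))
def roi(m,a,b,c_,d):
    r=np.zeros((480,640),bool); r[c_:d,a:b]=1; return m&r
def rect(m,name):
    p=W[m]; p=p[~np.isnan(p).any(1)]
    r=cv2.minAreaRect(p[:,:2].astype(np.float32)); print(name,len(p),np.round(r[0],4),np.round(r[1],4),round(r[2],1),"z",np.round(np.percentile(p[:,2],[5,50,95]),4))
    return p
z=W[...,2]
rect(roi(z>.145,280,330,220,260),"tube top")
red=(hsv[...,1]>150)&((hsv[...,0]<8)|(hsv[...,0]>172))
rect(roi(red&(z>.05),160,245,215,320),"tub rim")
yel=(hsv[...,0]>20)&(hsv[...,0]<35)&(hsv[...,1]>150)
rect(roi(yel&(z>.04),410,450,220,260),"ygrip")
wh=(hsv[...,1]<50)&(hsv[...,2]>150)
rect(roi((wh|yel)&(z<.03)&(z>.004),412,446,222,260),"yslide")
bl=(hsv[...,0]>100)&(hsv[...,0]<130)&(hsv[...,1]>120)
rect(roi(bl&(z>.04),375,410,230,270),"bgrip")
rect(roi((z>.035)&(z<.045),262,340,180,280),"viewer deck")
# stage plane
m=roi((z>.06)&(z<.14),270,335,185,234); p=W[m]
q=p
for i in range(5):
    ce=q.mean(0);n=np.linalg.svd(q-ce)[2][2]; n*=np.sign(n[2]); d=(p-ce)@n; q=p[abs(d)<.006/(i+1)+.002]
print("plane",ce,n,"tilt",np.degrees(np.arccos(n[2])),"az",np.degrees(np.arctan2(n[1],n[0])),len(q),len(p))
r=cv2.minAreaRect(q[:,:2].astype(np.float32));print(r, q[:,2].min(),q[:,2].max())
lit=roi((c[...,2]>150)&(c[...,2]-c[...,0]>15)&(z>.05),280,330,190,232)
rect(lit,"lit")
E
```

```text
tube top 315 [0.5423 0.028 ] [0.0467 0.0466] 67.7 z [0.1493 0.1555 0.163 ]
tub rim 489 [0.4891 0.3108] [0.2399 0.1809] 2.3 z [0.0511 0.0575 0.0647]
ygrip 72 [ 0.5542 -0.3363] [0.0381 0.016 ] 16.8 z [0.0408 0.0455 0.0533]
yslide 315 [ 0.5559 -0.3373] [0.0841 0.0548] 14.3 z [0.0053 0.0109 0.0177]
bgrip 69 [ 0.5244 -0.2249] [0.0389 0.0159] 5.6 z [0.0408 0.0469 0.0534]
viewer deck 1517 [0.5969 0.026 ] [0.1499 0.2404] 76.3 z [0.0358 0.0402 0.0443]
plane [0.63610653 0.01678142 0.08931915] [-0.46560942  0.10699556  0.87849861] tilt 28.53822078776989 az 167.05829310418622 1088 1828
((0.632503092288971, 0.02237214893102646), (0.1340004950761795, 0.11032325029373169), 76.52849578857422) 0.060166926407897 0.118130467107044
lit 212 [0.6287 0.0183] [0.0475 0.033 ] 74.0 z [0.074  0.0856 0.0965]
```

View pics/crop.png

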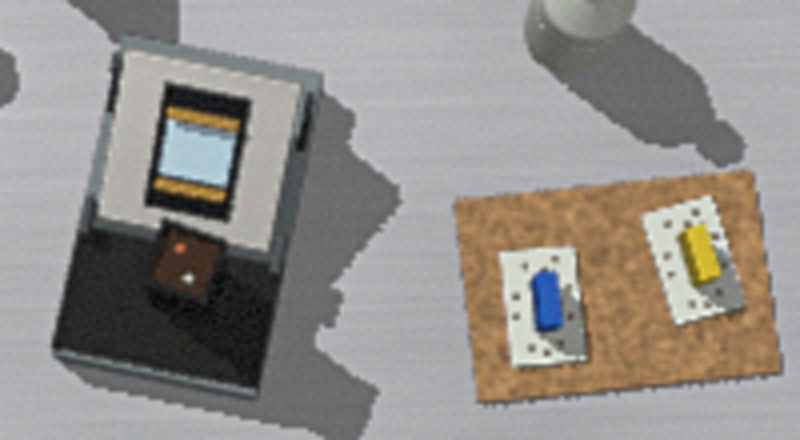

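The crop confirms it: black tube with a brown top on the viewer's deck, and the yellow-grip slide at the right of the mat. Moving toward the tube.

Request:
arm_command(delta_pos=[[0.09,0.18,0],[0.18,0.36,0],[0.27,0.54,0],[0.36,0.72,0],[0.36,0.72,0],[0.36,0.72,0],[0.36,0.72,0],[0.36,0.72,0]], turn=[-0.2,-0.4,-0.6,-0.81,-0.81,-0.81,-0.81,-0.81], grip=[-1,-1,-1,-1,-1,-1,-1,-1])

```text
time_s: 0.9
ee_pos: [0.3572, -0.3431, 0.4046]
orientation: [-0.0, 0.981, -0.193, -0.0]
ft_force: [1.6, -0.5, -0.8]
grip_width: 0.085
finger_force: 0.0
```

Request:
arm_command(delta_pos=[[0.368,0.742,0],[0.368,0.742,0],[0.368,0.742,0],[0.368,0.742,0],[0.368,0.742,0],[0.368,0.742,0],[0.368,0.742,0],[0.368,0.742,0]], turn=[0,0,0,0,0,0,0,0], grip=[-1,-1,-1,-1,-1,-1,-1,-1])

```text
time_s: 1.7
ee_pos: [0.5349, 0.0153, 0.4046]
orientation: [0.0, 0.981, -0.193, -0.0]
ft_force: [0.7, -1.1, 0.1]
grip_width: 0.0852
finger_force: 0.0
```

```bash
python3 - <<'E'
from h import *
f=grab("wrist"); save(f,"w1.png"); W=pts(f); z=W[...,2]
print({k:np.round(v,4) for k,v in robot.get_state().items() if k in("ee_pos","orientation","joint_pos")})
p=W[(z>.148)&(z<.17)]
m=((z>.148)&(z<.17)).astype(np.uint8); n,l,st,ce=cv2.connectedComponentsWithStats(m)
for i in range(1,n):
    if st[i,4]>400:
        p=W[l==i]; r=cv2.minAreaRect(p[:,:2].astype(np.float32)); print(st[i],r,np.median(p[:,2]))
E
```

```text
{'joint_pos': array([-0.1981,  0.3767,  0.0674,  2.0305, -0.0431,  0.7321, -2.0538]), 'ee_pos': array([0.5383, 0.0237, 0.4046]), 'orientation': array([-0.0024,  0.982 , -0.1887,  0.001 ])}
[ 255  210   79   77 5921] ((0.5431337356567383, 0.028865735977888107), (0.04622512310743332, 0.04664169251918793), 67.77456665039062) 0.1549081282302638
```

View pics/w1.png

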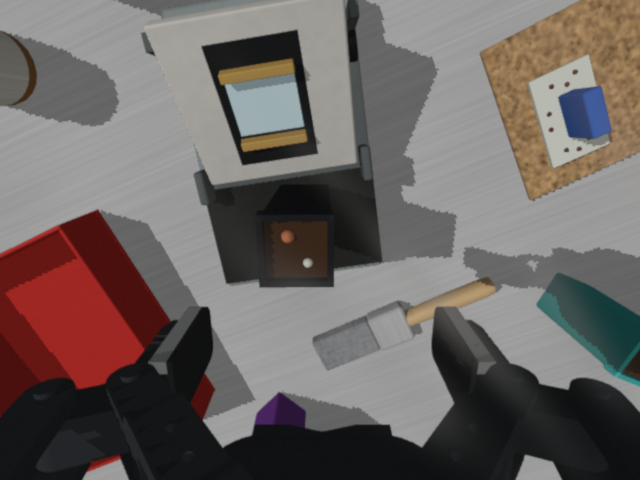

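Wrist view: tube rim centre is at about (296,250), between the fingers' lines, with sides parallel to the pads and nothing in the way. Descending and gripping.

Request:
arm_command(delta_pos=[[0.005,0.006,0],[0.005,0.006,-0.08],[0.005,0.006,-0.16],[0.005,0.006,-0.2],[0.005,0.006,-0.23],[0.005,0.006,-0.24],[0.005,0.006,-0.24],[0.005,0.006,-0.24]], turn=[0,0,0,0,0,0,0,0], grip=[-1,-1,-1,-1,-1,-1,-1,1])

```text
time_s: 2.55
ee_pos: [0.537, 0.0157, 0.2853]
orientation: [-0.0, 0.981, -0.193, 0.0]
ft_force: [0.3, 0.5, 2.4]
grip_width: 0.073
finger_force: 0.9
```

Request:
arm_command(delta_pos=[[0,0,0],[0,0,0],[0,0,0],[0.012,0.026,0],[0.012,0.026,0],[0.012,0.026,0],[0.012,0.026,0],[0.012,0.026,0]], turn=[0,0,0,0,0,0,0,0], grip=[-1,-1,-1,-1,-1,-1,-1,-1])

```text
time_s: 3.35
ee_pos: [0.5428, 0.0291, 0.2846]
orientation: [0.0, 0.981, -0.193, -0.0]
ft_force: [-0.4, -0.2, 0.1]
grip_width: 0.0851
finger_force: 0.0
```

```bash
python3 - <<'E'
from h import *
s=robot.get_state();print(s["ee_pos"],s["ft_force"])
f=grab("wrist"); W=pts(f); z=W[...,2]
print(robot.get_state()["ee_pos"])
m=((z>.148)&(z<.17)).astype(np.uint8); n,l,st,ce=cv2.connectedComponentsWithStats(m)
for i in range(1,n):
    if st[i,4]>400:
        p=W[l==i]; r=cv2.minAreaRect(p[:,:2].astype(np.float32)); print(st[i],r,np.median(p[:,2]))
E
```

```text
[0.54283003 0.02913387 0.28459743] [-0.36001054 -0.22720394  0.10759855]
[0.54282422 0.02908094 0.28464084]
[  239   303   164   133 19260] ((0.5444502234458923, 0.02826864644885063), (0.046450626105070114, 0.044134534895420074), 68.18567657470703) 0.15478501243445694
[ 109  333   86   69 2546] ((0.5633370876312256, 0.07373763620853424), (0.015018352307379246, 0.025982849299907684), 66.48197174072266) 0.15755676805202912
[ 448  333   87   69 2564] ((0.5260478854179382, -0.017762228846549988), (0.014606240205466747, 0.02568291872739792), 67.79366302490234) 0.15755322936945915
```

Tube unmoved and now centred; grip.

Request:
arm_command(delta_pos=[[0,0,0],[0,0,0],[0,0,0],[0,0,0],[0,0,0],[0,0,0],[0,0,0.06],[0,0,0.12]], turn=[0,0,0,0,0,0,0,0], grip=[1,1,1,1,1,1,1,1])

```text
time_s: 4.2
ee_pos: [0.5425, 0.0292, 0.3444]
orientation: [0.001, 0.981, -0.193, -0.002]
ft_force: [-0.4, -0.0, -1.2]
grip_width: 0.0436
finger_force: 61.3
```

Request:
arm_command(delta_pos=[[-0.018,0.094,0],[-0.036,0.188,0],[-0.054,0.282,0],[-0.072,0.376,0],[-0.089,0.47,0],[-0.107,0.564,0],[-0.107,0.564,-0.03],[-0.107,0.564,-0.08]], turn=[0.09,0.18,0.27,0.36,0.45,0.54,0.54,0.54], grip=[1,1,1,1,1,1,1,1])

```text
time_s: 5.0
ee_pos: [0.4889, 0.3135, 0.305]
orientation: [-0.001, 1.0, 0.02, 0.001]
ft_force: [0.7, -0.4, -1.6]
grip_width: 0.0436
finger_force: 61.5
```

Request:
arm_command(delta_pos=[[0,0,-0.04],[0,0,-0.08],[0,0,-0.1],[0,0,-0.107],[0,0,-0.107],[0,0,-0.107],[0,0,-0.107],[0,0,-0.107]], turn=[0,0,0,0,0,0,0,0], grip=[1,1,1,1,1,1,1,1])

```text
time_s: 5.8
ee_pos: [0.4896, 0.3113, 0.2519]
orientation: [-0.0, 1.0, 0.018, 0.0]
ft_force: [-0.2, 0.7, -1.4]
grip_width: 0.0433
finger_force: 61.5
```

Request:
arm_command(delta_pos=[[0,0,-0.004],[0,0,-0.006],[0,0,-0.006],[0,0,-0.006],[0,0,-0.006],[0,0,-0.006],[0,0,-0.006],[0,0,-0.006]], turn=[0,0,0,0,0,0,0,0], grip=[1,1,1,0.2,-0.2,-0.6,-1,-1])

```text
time_s: 6.6
ee_pos: [0.4894, 0.3113, 0.2481]
orientation: [0.0, 1.0, 0.018, -0.0]
ft_force: [0.6, -0.3, 0.1]
grip_width: 0.0852
finger_force: 0.0
```

Request:
arm_command(delta_pos=[[0,0,0],[0,0,0],[0,0,0.06],[0,0,0.14],[0,0,0.24],[0,0,0.32],[0,0,0.32],[0,0,0.32]], turn=[0,0,0,0,0,0,0,0], grip=[-1,-1,-1,-1,-1,-1,-1,-1])

```text
time_s: 7.4
ee_pos: [0.4893, 0.3112, 0.4091]
orientation: [-0.001, 1.0, 0.018, 0.001]
ft_force: [-0.3, -0.4, -0.4]
grip_width: 0.0854
finger_force: 0.0
```

```bash
python3 - <<'E'
from h import *
f=grab("top"); W=pts(f); z=W[...,2]
c=f["color"].astype(int)
m=((z>.1)&(z<.15)); m[:, :165]=0; m[:,245:]=0; m[:220]=0; m[320:]=0
m&=c.max(-1)<120
p=W[m]; p=p[p[:,2]>.115]; print(len(p),cv2.minAreaRect(p[:,:2].astype(np.float32)),np.median(p[:,2]))
f=grab("wrist"); save(f,"w2.png"); np.savez("w2.npz",**f)
print(robot.get_state()["ee_pos"],robot.get_state()["time_s"])
E
```

```text
69 ((0.49245303869247437, 0.2972885072231293), (0.05004436522722244, 0.02136375568807125), 34.085121154785156) 0.12046499490305296
[0.48907377 0.31101201 0.40714588] 7.5
```

Request:
arm_command(delta_pos=[[0.062,-0.582,0],[0.062,-0.582,0],[0.062,-0.582,0],[0.062,-0.582,0],[0.062,-0.582,0],[0.062,-0.582,0],[0.062,-0.582,0],[0.062,-0.582,0]], turn=[0,0,0,0,0,0,0,0], grip=[-1,-1,-1,-1,-1,-1,-1,-1])

```text
time_s: 8.3
ee_pos: [0.5203, 0.0193, 0.4069]
orientation: [0.0, 1.0, 0.017, -0.001]
ft_force: [0.4, 0.6, 0.1]
grip_width: 0.0859
finger_force: 0.0
```

```bash
python3 - <<'E'
from h import *
f=dict(np.load("w2.npz")); W=pts(f);z=W[...,2]
m=((z>.112)&(z<.135)).astype(np.uint8); n,l,st,ce=cv2.connectedComponentsWithStats(m)
for i in range(1,n):
    if st[i,4]>1000:
        p=W[l==i]; print("tube?",st[i],cv2.minAreaRect(p[:,:2].astype(np.float32)),np.median(p[:,2]))
f=grab("wrist"); save(f,"w3.png"); np.savez("w3.npz",**f); print(robot.get_state()["ee_pos"])
W=pts(f)
c=f["color"].astype(int); hsv=cv2.cvtColor(f["color"],cv2.COLOR_RGB2HSV); z=W[...,2]
near=(abs(W[...,0]-.63)<.1)&(abs(W[...,1]-.02)<.1)
lit=near&(c[...,2]-c[...,0]>15)&(c[...,2]>140)&(z>.05)
brass=near&(hsv[...,0]>12)&(hsv[...,0]<28)&(hsv[...,1]>110)&(z>.05)
white=near&(hsv[...,1]<30)&(hsv[...,2]>150)&(z>.05)&(z<.14)
p=W[white]; q=p
for i in range(6):
    ce=q.mean(0);nv=np.linalg.svd(q-ce,full_matrices=False)[2][2]; nv*=np.sign(nv[2]); q=p[abs((p-ce)@nv)<.008/(i+1)+.0015]
print("plane",ce,nv,"tilt",np.degrees(np.arccos(nv[2])),"az",np.degrees(np.arctan2(-nv[1],-nv[0])),len(q),len(p))
for nm,m in(("lit",lit),("brass",brass),("white",white)):
    n,l,st,cc=cv2.connectedComponentsWithStats(m.astype(np.uint8))
    for i in range(1,n):
        if st[i,4]>150:
            p=W[l==i]; d=(p-ce)@nv
            print(nm,st[i],cv2.minAreaRect(p[:,:2].astype(np.float32)),np.median(p,0),"d",np.median(d))
E
```

```text
tube? [ 287  199   68   67 4357] ((0.48974499106407166, 0.3108755052089691), (0.046731073409318924, 0.0460248701274395), 2.1826083660125732) 0.11898257083308722
[0.52029093 0.02069117 0.40705229]
plane [0.62770434 0.01503167 0.08535833] [-0.47318495  0.11422028  0.87352718] tilt 29.128856075731502 az -13.570803626612525 14669 14673
lit [ 289   31   76   74 3358] ((0.6303675174713135, 0.019090697169303894), (0.04778639227151871, 0.03469173237681389), 76.34480285644531) [0.62941015 0.02028843 0.08659062] d 0.0008018887042040203
brass [ 296   14   79   38 1240] ((0.6513204574584961, 0.014035340398550034), (0.05229012295603752, 0.009899867698550224), 76.34619903564453) [0.65079356 0.01441803 0.10587031] d 0.0074899602223623685
brass [ 284   90   68   33 1016] ((0.6067898273468018, 0.02471301145851612), (0.05233650654554367, 0.010504336096346378), 76.11175537109375) [0.60665676 0.02484462 0.08030949] d 0.007182071229065204
white [  237     0   211   161 13107] ((0.6313530206680298, 0.019574597477912903), (0.12245688587427139, 0.10537230968475342), 76.58523559570312) [ 0.63066524 -0.00873508  0.08612127] d -9.828814822018744e-05
white [ 291   32   73   65 1262] ((0.6296674013137817, 0.020236991345882416), (0.04737483710050583, 0.030827326700091362), 70.11705017089844) [0.63427725 0.02344672 0.08940335] d 0.0008018817690928232
```

View pics/w3.png

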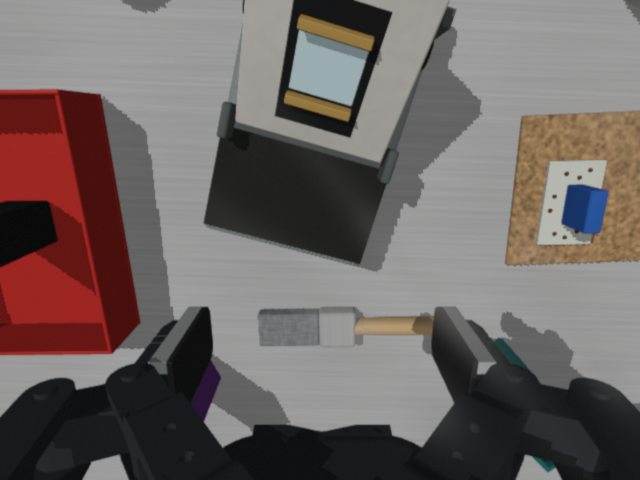

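Wrist view: the tube stands in the tub at left (offline fit: tub centre, upright). The stage's window is centred near (328,65), with brass bars at (335,33) and (317,105). Stage tilt is about 29°, azimuth about -13.6°. Next, the yellow slide.

Request:
arm_command(delta_pos=[[0.07,-0.714,0],[0.07,-0.714,0],[0.07,-0.714,0],[0.07,-0.714,0],[0.07,-0.714,0],[0.07,-0.714,0],[0.07,-0.714,0],[0.07,-0.714,0]], turn=[0.15,0.3,0.3,0.3,0.3,0.3,0.3,0.3], grip=[-1,-1,-1,-1,-1,-1,-1,-1])

```text
time_s: 9.15
ee_pos: [0.5554, -0.3413, 0.4071]
orientation: [0.001, 0.991, 0.133, -0.001]
ft_force: [-0.4, 0.2, -0.3]
grip_width: 0.0856
finger_force: 0.0
```

```bash
python3 - <<'E'
from h import *
f=grab("wrist"); W=pts(f);z=W[...,2]; hsv=cv2.cvtColor(f["color"],cv2.COLOR_RGB2HSV)
s=robot.get_state();print(s["ee_pos"],s["orientation"],s["joint_pos"].round(2))
near=np.hypot(W[...,0]-.555,W[...,1]+.337)<.06
y=near&(hsv[...,0]>20)&(hsv[...,0]<35)&(hsv[...,1]>150)&(z>.041)
w=near&(z<.025)&(((hsv[...,1]<45)&(hsv[...,2]>140))|((hsv[...,0]>20)&(hsv[...,0]<35)&(hsv[...,1]>150)))
for m in(y,w):
    n,l,st,cc=cv2.connectedComponentsWithStats(m.astype(np.uint8)); i=1+np.argmax(st[1:,4])
    p=W[l==i]; print(st[i],cv2.minAreaRect(p[:,:2].astype(np.float32)),np.median(p[:,2]))
E
```

```text
[ 0.55568735 -0.33976243  0.40690867] [ 3.95760947e-04  9.91019799e-01  1.33713095e-01 -6.40771975e-04] [ 0.47  0.51 -0.01  1.78  0.01  0.86 -0.85]
[308 184  17  45 715] ((0.5573374629020691, -0.337058424949646), (0.03967934101819992, 0.014502658508718014), 15.32741928100586) 0.04724753521775571
[ 289  156   56   84 2679] ((0.5569169521331787, -0.33676809072494507), (0.0835813581943512, 0.053118567913770676), 13.99746322631836) 0.011309450237391439
```

Request:
arm_command(delta_pos=[[0.003,0.004,-0.08],[0.003,0.004,-0.16],[0.003,0.004,-0.24],[0.003,0.004,-0.32],[0.003,0.004,-0.38],[0.003,0.004,-0.42],[0.003,0.004,-0.434],[0.003,0.004,-0.434]], turn=[0,0,0,0,0,0,0,0], grip=[-1,-1,-1,-1,-1,-1,-1,-1])

```text
time_s: 10.0
ee_pos: [0.5575, -0.3325, 0.1902]
orientation: [-0.001, 0.991, 0.137, -0.001]
ft_force: [-0.9, 0.8, 0.2]
grip_width: 0.0857
finger_force: 0.0
```

Request:
arm_command(delta_pos=[[0,-0.009,0],[0,-0.009,0],[0,-0.009,0],[0,-0.009,0],[0,-0.009,0],[0,-0.009,0],[0,-0.009,0],[0,-0.009,0]], turn=[0,0,0,0,0,0,0,0], grip=[-1,0,0.5,0.63,0.63,0.63,0.63,0.63])

```text
time_s: 10.8
ee_pos: [0.5569, -0.3392, 0.1914]
orientation: [-0.0, 0.991, 0.135, -0.0]
ft_force: [-1.9, 0.6, 4.9]
grip_width: 0.0157
finger_force: 5.9
```

Request:
arm_command(delta_pos=[[0,0,0],[0,0,0.02],[0,0,0.06],[0,0,0.12],[0,0,0.18],[0,0,0.2],[0,0,0.2],[0,0,0.2]], turn=[0,0,0,0,0,0,0,0], grip=[0.66,0.66,0.66,0.66,0.66,0.66,0.66,0.66])

```text
time_s: 11.6
ee_pos: [0.5567, -0.3391, 0.2905]
orientation: [-0.0, 0.991, 0.135, -0.0]
ft_force: [-0.4, -0.8, -0.6]
grip_width: 0.0153
finger_force: 40.3
```

```bash
python3 - <<'E'
from h import *
f=grab("side"); c=f["color"]; s=robot.get_state(); print(s["ee_pos"],s["joint_pos"].round(2))
T=np.linalg.inv(f["world_from_camera"]);K=f["camera_matrix"]
g=T@np.append(s["ee_pos"]-[0,0,.155],1); u=K@(np.array([g[0],-g[1],-g[2]])/-g[2]); print(u)
x,y=int(u[0]),int(u[1]); x=min(max(x,75),565);y=min(max(y,55),425)
cv2.imwrite("pics/s1.png",cv2.resize(cv2.cvtColor(c[y-55:y+55,x-75:x+75],cv2.COLOR_RGB2BGR),None,fx=4,fy=4,interpolation=cv2.INTER_CUBIC))
E
```

```text
[ 0.55656633 -0.33897977  0.28997762] [ 0.47  0.64 -0.02  1.87  0.02  0.63 -0.86]
[386.47926532 162.16030733   1.        ]
```

View pics/s1.png

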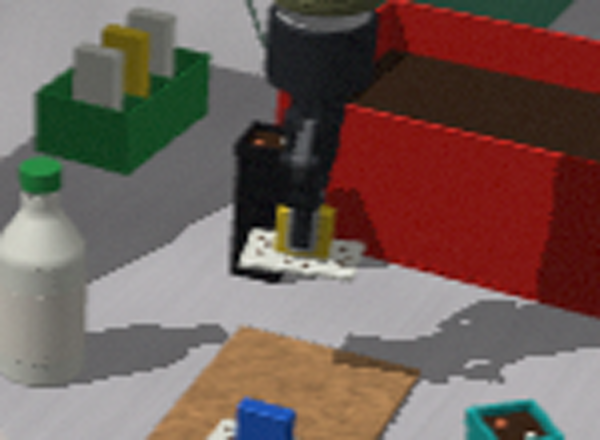

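The slide is gripped, level and clear of the mat. Since the tool stays vertical, I'll tilt the slide within a lighter grip by pressing its far end on the fixed deck's right edge. Moving there.

Request:
arm_command(delta_pos=[[-0.017,0.094,0],[-0.035,0.188,0],[-0.052,0.282,0],[-0.07,0.376,0],[-0.087,0.47,0],[-0.104,0.564,0],[-0.104,0.564,0],[-0.104,0.564,0]], turn=[0.12,0.25,0.37,0.5,0.62,0.75,0.87,1.0], grip=[0.66,0.66,0.66,0.66,0.66,0.66,0.66,0.66])

```text
time_s: 12.45
ee_pos: [0.5045, -0.055, 0.2901]
orientation: [-0.001, 0.862, 0.508, -0.001]
ft_force: [1.0, -1.1, -0.3]
grip_width: 0.0154
finger_force: 40.4
```

Request:
arm_command(delta_pos=[[0,0,0],[0,0,0],[0,0,0],[0,0,-0.04],[0,0,-0.08],[0,0,-0.08],[0,0,-0.08],[0,0,-0.08]], turn=[0.12,0.24,0.34,0.34,0.34,0.34,0.34,0.34], grip=[0.66,0.66,0.66,0.66,0.66,0.66,0.66,0.66])

```text
time_s: 13.25
ee_pos: [0.505, -0.0572, 0.2514]
orientation: [-0.0, 0.789, 0.615, -0.0]
ft_force: [-0.3, 0.3, -0.4]
grip_width: 0.015
finger_force: 40.4
```

```bash
python3 - <<'E'
from h import *
s=robot.get_state(); print(s["ee_pos"],s["orientation"].round(3),s["ft_force"].round(2),s["wrist_torque"].round(3),s["finger_force"])
f=grab("side"); c=f["color"]
T=np.linalg.inv(f["world_from_camera"]);K=f["camera_matrix"]
g=T@np.append(s["ee_pos"]-[0,0,.165],1); u=K@(np.array([g[0],-g[1],-g[2]])/-g[2]); print(u)
x,y=int(u[0]),int(u[1])
cv2.imwrite("pics/s2.png",cv2.resize(cv2.cvtColor(c[y-55:y+55,x-75:x+75],cv2.COLOR_RGB2BGR),None,fx=4,fy=4,interpolation=cv2.INTER_CUBIC))
E
```

```text
[ 0.50500925 -0.05715718  0.25142524] [-0.     0.789  0.615 -0.   ] [-0.29  0.29 -0.4 ] [-0.01  -0.016  0.005] 40.41356384754181
[355.90673783 229.18257495   1.        ]
```

View pics/s2.png

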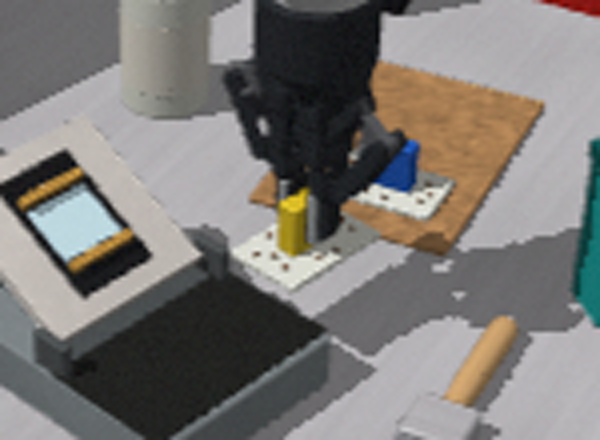

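Slide level, with its end just over the deck's right edge, posts and mat clear. Loosening slightly and pressing down slowly.

Request:
arm_command(delta_pos=[[0,0,-0.02],[0,0,-0.04],[0,0,-0.05],[0,0,-0.052],[0,0,-0.054],[0,0,-0.057],[0,0,-0.06],[0,0,-0.06]], turn=[0,0,0,0,0,0,0,0], grip=[0.66,0.65,0.64,0.635,0.635,0.635,0.635,0.635])

```text
time_s: 14.1
ee_pos: [0.5044, -0.0586, 0.2214]
orientation: [0.001, 0.789, 0.614, -0.001]
ft_force: [-3.1, -7.0, 12.3]
grip_width: 0.0155
finger_force: 23.5
```

Request:
arm_command(delta_pos=[[0,0,0],[0,0,0],[0,0,0],[0,0,-0.002],[0,0,-0.003],[0,0,-0.004],[0,0,-0.004],[0,0,-0.004]], turn=[0,0,0,0,0,0,0,0], grip=[0.632,0.629,0.627,0.625,0.625,0.625,0.625,0.625])

```text
time_s: 14.9
ee_pos: [0.505, -0.0571, 0.219]
orientation: [-0.0, 0.789, 0.615, -0.0]
ft_force: [-0.3, 0.8, -0.1]
grip_width: 0.0164
finger_force: 0.1
```

Request:
arm_command(delta_pos=[[0,0,0],[0,0,0],[0,0,0],[0,0,0],[0,0,0],[0,0,0],[0,0,0],[0,0,0]], turn=[0,0,0,0,0,0,0,0], grip=[0.635,0.64,0.64,0.64,0.64,0.64,0.64,0.64])

```text
time_s: 15.7
ee_pos: [0.505, -0.0572, 0.2192]
orientation: [0.0, 0.789, 0.615, 0.0]
ft_force: [0.2, -0.2, -0.8]
grip_width: 0.0156
finger_force: 14.0
```

```bash
python3 - <<'E'
from h import *
s=robot.get_state(); print(s["ee_pos"],s["ft_force"].round(2),s["wrist_torque"].round(3),s["finger_force"])
f=grab("side"); c=f["color"]; np.savez("s3.npz",**f)
x,y=355,225
cv2.imwrite("pics/s3.png",cv2.resize(cv2.cvtColor(c[y-45:y+45,x-60:x+60],cv2.COLOR_RGB2BGR),None,fx=6,fy=6,interpolation=cv2.INTER_CUBIC))
E
```

```text
[ 0.50495979 -0.05723679  0.21918728] [ 0.19 -0.21 -0.83] [ 0.025 -0.047  0.02 ] 14.026107788085938
```

View pics/s3.png

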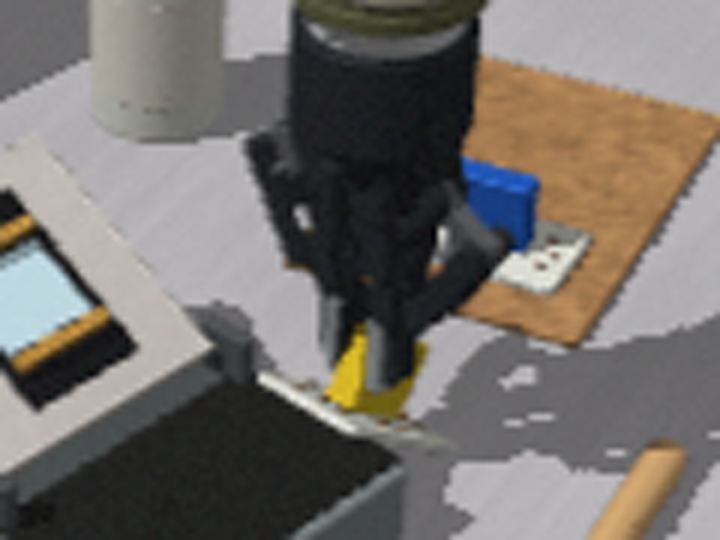

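It's tilted far end up and still held (14 N, carries its weight). Lifting with a firm grip and measuring the tilt.

Request:
arm_command(delta_pos=[[0,0,0],[0,0,0.03],[0,0,0.08],[0,0,0.14],[0,0,0.2],[0,0,0.24],[0,0,0.24],[0,0,0.24]], turn=[0,0,0,0,0,0,0,0], grip=[0.66,0.66,0.66,0.66,0.66,0.66,0.66,0.66])

```text
time_s: 16.55
ee_pos: [0.5047, -0.0574, 0.3392]
orientation: [0.0, 0.789, 0.614, 0.0]
ft_force: [-0.7, 0.2, -0.9]
grip_width: 0.0151
finger_force: 33.1
```

```bash
cat > tilt.py <<'E'
from h import *
from scipy.spatial.transform import Rotation as Rn
def tilt(name="w"):
    f=grab("wrist"); s=robot.get_state(); W=pts(f); save(f,name+".png")
    q=s["orientation"]; R=Rn.from_quat([q[1],q[2],q[3],q[0]]).as_matrix()
    L=(W-s["ee_pos"])@R   # tool frame: x fwd, y closing, z down
    hsv=cv2.cvtColor(f["color"],cv2.COLOR_RGB2HSV)
    near=(abs(L[...,0])<.07)&(abs(L[...,1])<.045)&(L[...,2]>.13)&(L[...,2]<.235)
    w=near&(hsv[...,1]<45)&(hsv[...,2]>120)&(abs(L[...,1])>.012)
    y=near&(hsv[...,0]>18)&(hsv[...,0]<36)&(hsv[...,1]>130)
    def fit(m):
        n,l,st,cc=cv2.connectedComponentsWithStats(m.astype(np.uint8),connectivity=8)
        return L[m]
    p=L[w]; q_=p
    for i in range(8):
        ce=np.median(q_,0) if i==0 else q_.mean(0); n=np.linalg.svd(q_-ce,full_matrices=False)[2][2]; n*=-np.sign(n[2]); q_=p[abs((p-ce)@n)<.01/(i+1)+.0015]
    print("ee",s["ee_pos"].round(4),"ff",s["finger_force"],"ft",s["ft_force"].round(1))
    # n in tool frame, points up (-z). far end up => n has -x component
    print("white",len(p),len(q_),"n",n.round(3),"pitch",np.degrees(np.arctan2(-n[0],-n[2])).round(2),"roll",np.degrees(np.arctan2(n[1],-n[2])).round(2))
    ex=np.array([-n[2],0,n[0]]); ex/=np.linalg.norm(ex)
    a=q_@ex; b=q_[:,1]; print("along",np.percentile(a,[.5,99.5]).round(4),"y",np.percentile(b,[.5,99.5]).round(4),"offset top plane",(ce@n).round(4),"ex",ex.round(3))
    Y=L[y]; a=Y@ex; h=Y@n-ce@n; t=(h>.03)
    print("yellow",len(Y),"h max",np.percentile(h,[50,98]).round(4), "along top",np.percentile(a[t],[1,99]).round(4) if t.sum() else None,"y",np.percentile(Y[:,1],[1,99]).round(4))
    return L,w,y
E
python3 -c "
from tilt import *
tilt('w4')"
```

```text
ee [ 0.5046 -0.0574  0.3386] ff 33.05336773395538 ft [-0.8 -0.9  0.1]
white 5188 4977 n [-0.559 -0.001 -0.829] pitch 33.99 roll -0.07
along [-0.1191 -0.0613] y [-0.0259  0.0275] offset top plane -0.1589 ex [ 0.829  0.    -0.559]
yellow 4162 h max [0.0279 0.0363] along top [-0.1217 -0.0836] y [-0.0065  0.0083]
```

View pics/w4.png

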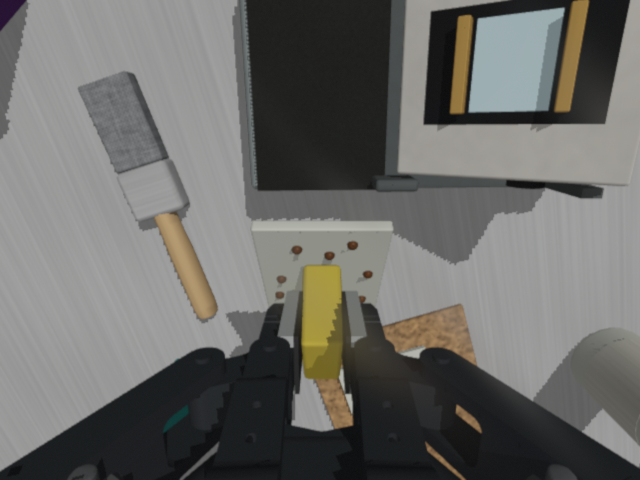

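Wrist view: the slide is held with pads toward the far end of the block, plate at (322,260). The fit gives pitch 34.0° and roll 0, against 29.1° needed. I'll turn to the viewer's heading and reduce the tilt by pressing the lower end lightly on the flat deck.

Request:
arm_command(delta_pos=[[0,0,0],[0.005,0.025,0],[0.01,0.05,0],[0.015,0.08,0],[0.02,0.11,0],[0.03,0.14,0],[0.035,0.18,0],[0.038,0.203,0]], turn=[-0.12,-0.25,-0.37,-0.5,-0.62,-0.75,-0.87,-1.0], grip=[0.66,0.66,0.66,0.66,0.66,0.66,0.66,0.66])

```text
time_s: 17.4
ee_pos: [0.5239, 0.0458, 0.3377]
orientation: [-0.0, 0.964, 0.265, -0.001]
ft_force: [-0.3, -0.2, -0.2]
grip_width: 0.0151
finger_force: 33.0
```

Request:
arm_command(delta_pos=[[0,0,0],[0,0,0],[0,0,0],[0,0,-0.02],[0,0,-0.05],[0,0,-0.08],[0,0,-0.11],[0,0,-0.14]], turn=[-0.12,-0.25,-0.37,-0.5,-0.62,-0.75,-0.87,-0.987], grip=[0.66,0.66,0.66,0.66,0.66,0.66,0.66,0.66])

```text
time_s: 18.2
ee_pos: [0.5235, 0.0444, 0.2673]
orientation: [0.001, 0.993, -0.12, -0.001]
ft_force: [-0.8, -0.1, 0.1]
grip_width: 0.0151
finger_force: 33.0
```

```bash
python3 -c "
from tilt import *
tilt('w5');print(robot.get_state()['orientation'])"
```

```text
ee [0.523  0.0446 0.2653] ff 33.00668478012085 ft [-0.4 -0.  -2.4]
white 9012 2353 n [ 0.493  0.003 -0.87 ] pitch -29.52 roll 0.17
along [0.1033 0.1601] y [-0.0445  0.0445] offset top plane -0.1456 ex [0.87  0.    0.493]
yellow 3728 h max [0.008  0.0165] along top None y [-0.007   0.0077]
[ 0.00111973  0.99250494 -0.1221786  -0.00225235]
```

Request:
arm_command(delta_pos=[[0,0,-0.006],[0,0,-0.012],[0,0,-0.016],[0,0,-0.018],[0,0,-0.02],[0,0,-0.022],[0,0,-0.022],[0,0,-0.022]], turn=[0,0,0,0,0,0,0,0], grip=[0.66,0.66,0.66,0.655,0.65,0.645,0.645,0.645])

```text
time_s: 19.05
ee_pos: [0.5242, 0.0442, 0.2588]
orientation: [-0.0, 0.993, -0.118, 0.001]
ft_force: [0.5, 0.2, 5.1]
grip_width: 0.0148
finger_force: 31.1
```

```bash
sed -i 's/p=L\[w\]; q_=p/n0=np.array([-np.sin(.54),0,-np.cos(.54)]); w\&=(abs(L@n0+.159)<.012)\&(abs(L[...,1])<.03); p=L[w]; q_=p/' tilt.py; python3 -c "
from tilt import *
tilt('w6')"
```

```text
ee [0.5242 0.0441 0.2588] ff 31.080273985862732 ft [-1.3 -0.8  5.9]
white 5235 5057 n [-0.556  0.    -0.831] pitch 33.78 roll 0.02
along [-0.1182 -0.0605] y [-0.0263  0.0271] offset top plane -0.1604 ex [ 0.831  0.    -0.556]
yellow 3792 h max [0.03   0.0364] along top [-0.1206 -0.0827] y [-0.0069  0.0078]
```

Request:
arm_command(delta_pos=[[0,0,-0.001],[0,0,-0.002],[0,0,-0.003],[0,0,-0.004],[0,0,-0.005],[0,0,-0.006],[0,0,-0.006],[0,0,-0.006]], turn=[0,0,0,0,0,0,0,0], grip=[0.642,0.64,0.64,0.64,0.64,0.64,0.64,0.64])

```text
time_s: 19.9
ee_pos: [0.5258, 0.0437, 0.2569]
orientation: [-0.0, 0.993, -0.118, 0.003]
ft_force: [3.6, -1.8, 13.8]
grip_width: 0.0152
finger_force: 24.8
```

```bash
python3 -c "
from tilt import *
tilt('w7')"
```

```text
ee [0.5258 0.0437 0.2569] ff 24.7556671500206 ft [ 3.  -2.9 14.6]
white 5286 5100 n [-0.514 -0.001 -0.858] pitch 30.94 roll -0.09
along [-0.1072 -0.0535] y [-0.0262  0.0271] offset top plane -0.1642 ex [ 0.858  0.    -0.514]
yellow 3727 h max [0.032  0.0364] along top [-0.1132 -0.0757] y [-0.0069  0.0079]
```

Request:
arm_command(delta_pos=[[0,0,0],[0,0,-0.001],[0,0,-0.002],[0,0,-0.003],[0,0,-0.003],[0,0,-0.003],[0,0,-0.003],[0,0,-0.003]], turn=[0,0,0,0,0,0,0,0], grip=[0.638,0.638,0.638,0.637,0.637,0.637,0.637,0.637])

```text
time_s: 20.75
ee_pos: [0.5265, 0.0435, 0.2557]
orientation: [-0.001, 0.993, -0.119, 0.004]
ft_force: [6.4, -3.2, 15.4]
grip_width: 0.0155
finger_force: 20.5
```

```bash
python3 -c "
from tilt import *
tilt('w8')"
```

```text
ee [0.5265 0.0435 0.2558] ff 20.53290992975235 ft [ 6.2 -3.9 15.5]
white 5316 5138 n [-0.491 -0.002 -0.871] pitch 29.42 roll -0.13
along [-0.1019 -0.0496] y [-0.0262  0.0271] offset top plane -0.1661 ex [ 0.871  0.    -0.491]
yellow 3868 h max [0.0323 0.0363] along top [-0.1093 -0.0718] y [-0.0069  0.0079]
```

Good: 29.4°. Firm the grip, lift, and re-measure unloaded.

Request:
arm_command(delta_pos=[[0,0,0],[0,0,0],[0,0,0.01],[0,0,0.03],[0,0,0.07],[0,0,0.12],[0,0,0.12],[0,0,0.12]], turn=[0,0,0,0,0,0,0,0], grip=[0.65,0.68,0.7,0.7,0.7,0.7,0.7,0.7])

```text
time_s: 21.6
ee_pos: [0.5237, 0.0444, 0.3143]
orientation: [-0.0, 0.993, -0.118, 0.0]
ft_force: [0.2, 1.2, -1.7]
grip_width: 0.0144
finger_force: 58.7
```

```bash
python3 -c "
from tilt import *
tilt('w9'); print(robot.get_state()['orientation'])"
```

```text
ee [0.5235 0.0444 0.3136] ff 58.70363473892212 ft [-1.   0.6 -1.4]
white 5284 5120 n [-0.498 -0.001 -0.867] pitch 29.84 roll -0.07
along [-0.1035 -0.0501] y [-0.0264  0.027 ] offset top plane -0.1653 ex [ 0.867  0.    -0.498]
yellow 3531 h max [0.0336 0.0364] along top [-0.1101 -0.0724] y [-0.0068  0.0077]
[-5.80566351e-05  9.93021498e-01 -1.17933329e-01 -1.78254069e-04]
```

Slide now at 29.8° versus the stage's 29.1°, heading -13.5°. Approaching 35 mm off the window along its normal.

Request:
arm_command(delta_pos=[[0.05,-0.012,0],[0.1,-0.023,0],[0.14,-0.033,0],[0.172,-0.04,-0.006],[0.172,-0.04,-0.006],[0.172,-0.04,-0.006],[0.172,-0.04,-0.006],[0.172,-0.04,-0.006]], turn=[0,0,0,0,0,0,0,0], grip=[0.7,0.7,0.7,0.7,0.7,0.7,0.7,0.7])

```text
time_s: 22.45
ee_pos: [0.6092, 0.0246, 0.3105]
orientation: [-0.0, 0.993, -0.118, -0.001]
ft_force: [0.2, 0.7, 0.0]
grip_width: 0.0148
finger_force: 58.7
```

```bash
python3 -c "
from tilt import *
tilt('w10'); f=grab('side'); np.savez('s4.npz',**f)
c=f['color'];x,y=305,225
cv2.imwrite('pics/s4.png',cv2.resize(cv2.cvtColor(c[y-55:y+55,x-70:x+70],cv2.COLOR_RGB2BGR),None,fx=5,fy=5,interpolation=cv2.INTER_CUBIC))
s=robot.get_state();print(s['orientation'],s['ee_pos'],s['ft_force'])"
```

```text
ee [0.6093 0.0245 0.3107] ff 58.662378787994385 ft [ 0.4 -0.1 -0.5]
white 4724 4598 n [-0.493 -0.003 -0.87 ] pitch 29.55 roll -0.19
along [-0.102  -0.0501] y [-0.0262  0.0271] offset top plane -0.1661 ex [ 0.87   0.    -0.493]
yellow 5451 h max [0.0197 0.0363] along top [-0.1103 -0.0726] y [-0.0232  0.0237]
[-5.00262928e-05  9.93025202e-01 -1.17902207e-01 -1.20962081e-04] [0.60949081 0.02450658 0.31081275] [ 0.49275209  0.07780546 -1.08466757]
```

View pics/s4.png

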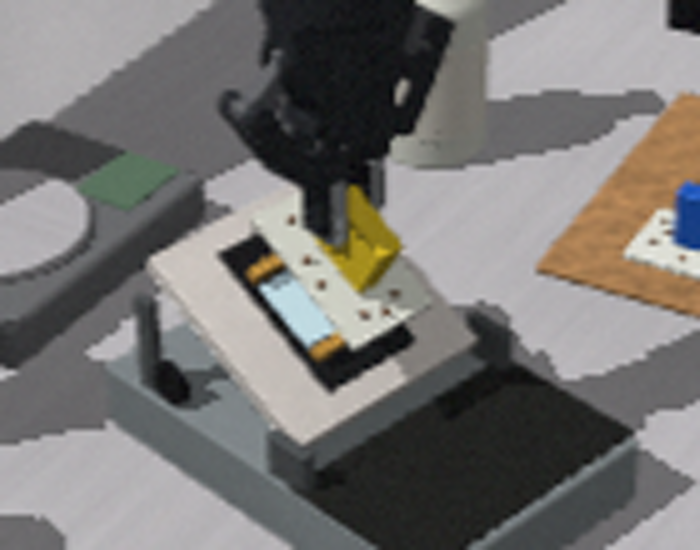

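The slide hovers parallel over the window, slightly out along the normal, as planned. Moving in along the normal to about 2 mm of bar travel.

Request:
arm_command(delta_pos=[[0.008,-0.002,-0.015],[0.016,-0.004,-0.03],[0.0208,-0.005,-0.0385],[0.0237,-0.0057,-0.0437],[0.0256,-0.0062,-0.047],[0.0274,-0.0066,-0.0506],[0.0274,-0.0066,-0.0506],[0.0274,-0.0066,-0.0506]], turn=[0,0,0,0,0,0,0,0], grip=[0.7,0.7,0.7,0.7,0.7,0.7,0.7,0.7])

```text
time_s: 23.35
ee_pos: [0.6233, 0.0209, 0.2855]
orientation: [0.0, 0.993, -0.118, -0.0]
ft_force: [-2.6, -0.5, 2.2]
grip_width: 0.0146
finger_force: 59.1
```

```bash
python3 -c "
from h import *
for i in range(4):
    grab('side'); s=robot.get_state();print(s['ee_pos'].round(4),s['ft_force'].round(2),s['wrist_torque'].round(3))"
```

```text
[0.6233 0.0209 0.2855] [-3.02 -0.22  2.21] [-0.005  0.668 -0.012]
[0.6233 0.0209 0.2855] [-2.31 -0.01  0.72] [ 0.02   0.646 -0.052]
[0.6233 0.0209 0.2855] [-2.81 -0.4   1.98] [-0.074  0.676  0.046]
[0.6233 0.0209 0.2854] [-2.74  0.54  1.35] [-0.062  0.669 -0.05 ]
```

Contact force along the normal is about 3.2 N, consistent with roughly 2 mm of travel on both bars. Pressing 2.5 mm more.

Request:
arm_command(delta_pos=[[0.001,0,-0.002],[0.0018,-0.0004,-0.0034],[0.0024,-0.0006,-0.0044],[0.0024,-0.0006,-0.0044],[0.0024,-0.0006,-0.0044],[0.0024,-0.0006,-0.0044],[0.0024,-0.0006,-0.0044],[0.0024,-0.0006,-0.0044]], turn=[0,0,0,0,0,0,0,0], grip=[0.7,0.7,0.7,0.7,0.7,0.7,0.7,0.7])

```text
time_s: 24.35
ee_pos: [0.6247, 0.0206, 0.2831]
orientation: [0.0, 0.993, -0.118, -0.0]
ft_force: [-5.4, -1.8, 3.4]
grip_width: 0.0145
finger_force: 59.1
```

```bash
python3 -c "
from tilt import *
F=[]
for i in range(6):
    if i<5: grab('top')
    s=robot.get_state();F.append(np.r_[s['ft_force'],s['wrist_torque']])
print(np.mean(F,0).round(3),s['ee_pos'].round(4)); tilt('w11')
f=grab('wrist');W=pts(f);hsv=cv2.cvtColor(f['color'],cv2.COLOR_RGB2HSV)
n=np.array([-.473,.114,.873]);O=np.array([.6313,.0188,.0866]); X=np.array([.972*.873,-.235*.873,.487]);Y=np.cross(n,X)
D=W-O; d=D@n;a=D@X;b=D@Y
near=(abs(a)<.065)&(abs(b)<.065)
wh=near&(hsv[...,1]<45)&(hsv[...,2]>130)
pl=wh&(abs(b)<.032)&(d>.005)&(d<.016); st=wh&(abs(b)>.036)&(abs(d)<.006)
for nm,m in(('plate',pl),('stage',st)):
    p=W[m];q=p
    for i in range(6):
        ce=q.mean(0);v=np.linalg.svd(q-ce,full_matrices=False)[2][2];v*=np.sign(v[2]);q=p[abs((p-ce)@v)<.004/(i+1)+.001]
    print(nm,len(p),len(q),'tilt',np.degrees(np.arccos(v[2])).round(2),'az',np.degrees(np.arctan2(-v[1],-v[0])).round(2),'d at O',((ce-O)@v).round(4),'a',np.percentile(a[m],[.5,99.5]).round(4),'b',np.percentile(b[m],[.5,99.5]).round(4))
"
```

```text
[-5.    -0.708  3.652 -0.113  1.242  0.021] [0.6247 0.0207 0.2831]
ee [0.6247 0.0206 0.2831] ff 59.13775563240051 ft [-5.5 -0.8  3.1]
white 4606 4520 n [-0.491 -0.003 -0.871] pitch 29.41 roll -0.2
along [-0.1014 -0.0496] y [-0.0262  0.027 ] offset top plane -0.1663 ex [ 0.871  0.    -0.491]
yellow 3976 h max [0.0321 0.0363] along top [-0.1104 -0.0719] y [-0.0068  0.0078]
plate 7215 6742 tilt 29.94 az -13.83 d at O 0.0082 a [-0.0096  0.0408] b [-0.0265  0.0262]
stage 17984 17107 tilt 29.0 az -13.67 d at O 0.0001 a [-0.0578  0.0619] b [-0.0603  0.0611]
```

Underside is about 3 mm off the face, so bars are in about 5 mm, at roughly 6 N. It is within 1° of parallel and centred to about 1 mm, with the stage unmoved. Handing in.

```bash
python3 -c "
from cell import robot
print(robot.finish_job())"
```

```text
the job is handed in; nothing more can be done
None
```

The job is handed in, with no verdict returned. The tube pot stands upright and released in the red tub, and the yellow slide is still gripped over the window, within about 1° of parallel and 1 mm of centre. Both bars are in about 5 mm at roughly 6 N total, inferred from force and depth readings. The stage's slope is unchanged by measurement, and no bystander was seen to move.

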